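Kit up the tested drive board

TASK

The drive board in the test fixture has passed, so make up its kit in the black tray: flip the toggle clamp's handle back over centre to free the board, take the board out and lay it flat, components up, in the foam pocket of its shape, and leave the clamp open. Put the straight-finned heat sink, base down, in the square pocket and stand the two slim capacitors upright in the two round holes, all fully down in the foam, in whatever order suits you. The pin-finned heat sink and the short fat capacitor belong to another model: leave them standing where they are.

Things in the scene. Friction and masses are not known exactly. Their poses are not given: they have to be found in the camera images.
- clamp_grip (a point): Red grip (14x16 mm, 50 long) of the clamp handle on the fixed test fixture: point 29 mm below the handle's top; shut: upright, 122 mm above the table. z up the handle, x towards the board (its centre 52 mm away), y the hinge line. Opens by pushing the grip to -x, about 2 N; point ends 81 mm back, 44 mm lower, 1.3 rad over, and stays. The bar meanwhile swings up to 93 mm height at x -13 to 1 mm.
- board: Green circuit board on an aluminium plate, 64 (x) by 40 (y) mm, plain edges 10 mm high, parts on top to 21 mm; 85 g. Origin: centre of underside, z up, x away from the clamp. Starts under the clamp on a narrow riser, underside 30 mm above the table, 18 mm above the base plate, between pins 3 mm higher than its underside (1 mm play); long edges free over the middle 40 mm.
- fin_sink: Kit part: aluminium heat sink with seven straight fins (along x), 40 x 40 mm, 22 mm high, standing on the table. Origin: centre of underside, z up.
- cap_a: Kit part: slim capacitor, black sleeve, silver top, 25 mm diameter, 45 mm tall, upright. Origin: centre of underside, z up. Either slim capacitor may go in either hole.
- cap_b: Kit part: second slim capacitor, same as cap_a: 25 mm diameter, 45 mm tall, upright. Origin: centre of underside, z up.
- pin_sink: Look-alike, to be left: aluminium heat sink with 5 x 5 square pins, 40 x 40 mm, 22 mm high. Origin: centre of underside.
- fat_cap: Look-alike, to be left: short fat capacitor, black sleeve, silver top, 35 mm diameter, 30 mm tall, upright. Origin: centre of underside.
- foam_board: Pink foam insert fixed in the black tray, 78 (x) by 98 (y) by 22 mm, top 26 mm above the table. Origin: centre of underside, z up. Board pocket at its centre, 50 (x) by 74 (y) mm: board's length along y, either way round. Floor 17 mm above the origin, 5 mm below the foam's top. The three inserts lie side by side along x, 80 mm apart, in changing order, all turned alike.
- foam_sink: Pink foam insert for the heat sink, in the same tray: 78 (x) by 98 (y) by 22 mm, top 26 mm above the table, origin at the centre of its underside. Pocket at its centre, 50 x 50 mm with its sides along x and y, floor 14 mm above the origin, 8 mm below the foam's top.
- foam_caps: Pink foam insert for the slim capacitors, in the same tray: 78 (x) by 98 (y) by 22 mm, top 26 mm above the table, origin at the centre of its underside. Two round holes, 36 mm in diameter, centres at x 0, y +24 and -24 mm; floor 8 mm above the origin, 14 mm below the foam's top.
Not all that is in view belongs to the job. What is shaped like the fin_sink but blue, green or pink is not meant.

How it is judged:
On the way:
1. the clamp is thrown over centre to open while the board is still in its nest (angle between clamp_grip's own z axis and vertical above 0.8 rad and distance of board from where it was at the start of the episode below 0.02 m), for 0.2 s.
At the end, for the whole second after the job is handed in: Clamp open (over 0.8 rad); board and straight-finned sink flat on their pocket floors, within 10 mm of the centre; slim capacitors upright, one on the floor of each hole (10 mm); all released and at rest; the look-alikes upright within 30 mm of their start (angle between clamp_grip's own z axis and vertical above 0.8 rad and horizontal distance between board and foam_board below 0.01 m and z of board in the frame of foam_board between 0.013 and 0.02 m and angle between each of board, fin_sink's own z axis and vertical below 0.12 rad and linear speed of each of board, fin_sink, cap_a, cap_b below 0.03 m/s and angular speed of each of board, fin_sink, cap_a, cap_b below 0.3 rad/s and angle between the x axis of board and the y axis of foam_board, either way round below 0.3 rad and horizontal distance between fin_sink and foam_sink below 0.01 m and z of fin_sink in the frame of foam_sink between 0.01 and 0.017 m and x of cap_a in the frame of foam_caps between -0.01 and 0.01 m and z of cap_a in the frame of foam_caps between 0.004 and 0.012 m and angle between each of cap_a, cap_b's own z axis and vertical below 0.15 rad and x of cap_b in the frame of foam_caps between -0.01 and 0.01 m and z of cap_b in the frame of foam_caps between 0.004 and 0.012 m and ((y of cap_a in the frame of foam_caps between 0.014 and 0.034 m and y of cap_b in the frame of foam_caps between -0.034 and -0.014 m) or (y of cap_a in the frame of foam_caps between -0.034 and -0.014 m and y of cap_b in the frame of foam_caps between 0.014 and 0.034 m)) and distance of each of pin_sink, fat_cap from where it was at the start of the episode below 0.03 m and angle between each of pin_sink, fat_cap's own z axis and vertical below 0.2 rad); the robot touches nothing.
It fails at once if the pin-finned heat sink is moved more than 30 mm or knocked over (distance of pin_sink from where it was at the start of the episode above 0.03 m or angle between pin_sink's own z axis and vertical above 0.5 rad).
It fails at once if the short fat capacitor is moved more than 30 mm or knocked over (distance of fat_cap from where it was at the start of the episode above 0.03 m or angle between fat_cap's own z axis and vertical above 0.5 rad).
It also fails if it takes over 109 s, if anything falls off the work surface, if the arm or the gripper's body presses on something with over 40 N, if the wrist force passes 120 N, or if a joint passes its speed limit or range.

ROBOT

A 7-joint arm with a two-finger parallel gripper is mounted at the origin on the work surface. World frame = base frame: x ahead of the robot, y to its left, z up, the work surface at z = 0. Lengths are in m, angles in rad, forces in N, time in s.
With the tool pointing down it reaches from about 0.425 to 0.875 m from the base axis. Payload 4.7 kg.
Tool frame: the origin (TCP) lies between the finger pads; the fingertips stand 14 mm ahead of it and the grasp point (between the pads) lies 5 mm behind it; z points along the fingers, y is the line along which they close (so a half turn about z gives the same grasp; the last joint's range is limited). The gripper opens to 85 mm and grips with 20 to 120 N. Pads are 22 mm wide; open, the fingers measure 114 mm over their backs; the gripper's body (76 mm by 85 mm) begins 54 mm behind the grasp point. The pads swing forward as they close: fully open they stand 13 mm farther back than shut.
Start: joints at [1.323, 0.321, -0.07, 1.45, 0.023, 1.371, -0.057], TCP at [0.168, -0.628, 0.245] pointing down, gripper open.
Joint ranges: [-2.86, 2.86], [-0.3, 2.09], [-1.38, 1.24], [0.06, 2.45], [-1.56, 4.7], [0.09, 2.05], [-2.69, 2.69]. Speed limits (rad/s): [2.57, 2.57, 3.14, 3.14, 3.14, 3.14, 3.14].

INTERFACE

Orientations are given as a 3x3 rotation matrix whose columns are the frame's x, y, z axes.
In Python, from rig import bot gives the robot as it stands.
- The arm moves only by the tool move_arm, never from a script. Its argument "series" is a list that holds one entry, the list of rows, each a list of 7 numbers: the turn, a rotation vector about the tool's x, y, z in rad, then the shift along the tool's x, y, z in mm, then the opening, from 0 (shut) to 1 (fully open). In form: [[[ax, ay, az, dx, dy, dz, claw], ...]]. A call has 1 to 20 rows; each row shifts and turns the commanded pose from where the row before left it, along the tool's axes as they then stand; what a row does not reach is not made up. A row lasts 1/12 s, in which the tool goes at most 41.7 mm and 7.16 degrees, less where a joint would pass 70% of its speed; a pose out of reach is approached as far as the arm can. A call is refused whole if a number of a shift passes 41.7 or a number of a turn 0.125, either way. A call with a gripper value outside its range is refused whole. The fingers move at their own pace and stop on an object; the grip force is fixed at half the most. Time passes only in rows, so rows that do not move let the fingers close. It gives the time, the measured TCP pose, the force, the opening and the grip force at its end, in the units of the state.
- bot.get_obs(): the state, without advancing time (a new reading comes with each control period).
- bot.camera(name): name is "side" or "top"; returns (picture, depth): 420x560x3 uint8, red, green, blue; 420x560 float32, m along the optical axis (not along the pixel's ray), 0 where there is no reading.
- bot.camera_info(name): a dict with "mtx" (3x3 intrinsics, pixels), "R" (3x3) and "t" (3): a world point X has camera coordinates R X + t. Camera axes: x right, y down, z forward; pixel columns grow to the right and rows downward; lengths in m; the calibration is good to about 2 mm. A picture is of the moment at which its call begins. camera_info takes no time and is no camera call.
- bot.finish_job(): hands the job in; it is judged then, once.
The state is a dict: "t": time; "qpos": joint angles; "joint_velocities": joint speeds; "effort": joint torques, N m; "position": TCP position; "tcp_rot": TCP orientation; "force": force on the tool from outside, world axes, zero at the start; "torque": the same for the moment, N m; "width": opening from 0.0 (shut) to 1.0 (fully open); "grip_force": force on a finger pad.
Only numpy, scipy, OpenCV 4.12 (cv2) and the standard library are available. Lean on these libraries where they do the work, as an engineer would, in place of code of your own. Each camera call takes 0.05 s, during which the arm holds its last target. There are 200 camera calls.

## Working session

There is one attempt and no reset: what is moved stays moved. The work goes in short steps, Python scripts to look and compute and a tool call to move; the robot and the scene stay as the last step left them, time stands still between calls to the robot, and variables do not carry over. Pictures are saved under pics/ and viewed, at most 14 in all, crops included, and the job is handed in when it is done.

Besides the shell and the picture viewer there is one more tool, called by a JSON object that holds its "api" and its "payload". move_arm: Moves the arm, as the interface text tells. Its arguments: {"type":"object","properties":{"series":{"type":"array","items":{"type":"array","items":{"type":"array","items":{"type":"number"}}}}},"required":["series"]}

```bash
ls; mkdir -p pics; python3 - <<'E'
from rig import bot
import cv2,numpy as np
for n in("top","side"):
    p,d=bot.camera(n); np.savez(f"pics/{n}0.npz",p=p,d=d); cv2.imwrite(f"pics/{n}0.png",cv2.resize(p[:,:,::-1],(800,600)))
    i=bot.camera_info(n); print(n,np.round(i["mtx"],1).tolist(),np.round(i["R"],3).tolist(),np.round(i["t"],3).tolist(),(d==0).mean())
o=bot.get_obs(); print({k:np.round(v,3).tolist() for k,v in o.items()})
E
```

```text
pics
top [[480.1, 0.0, 277.4], [0.0, 480.1, 207.6], [0.0, 0.0, 1.0]] [[0.026, -0.999, -0.017], [-0.996, -0.025, -0.084], [0.084, 0.02, -0.996]] [0.009, 0.556, 1.183] 0.003945578231292517
side [[402.6, 0.0, 263.6], [0.0, 402.6, 205.7], [0.0, 0.0, 1.0]] [[0.703, -0.711, -0.002], [-0.472, -0.465, -0.749], [0.531, 0.528, -0.663]] [-0.392, 0.352, 0.476] 0.00407312925170068
{'t': 0.1, 'qpos': [1.323, 0.322, -0.07, 1.452, 0.023, 1.371, -0.057], 'joint_velocities': [0.001, -0.002, -0.001, -0.002, 0.002, 0.001, 0.0], 'effort': [0.0, -49.488, -0.384, -31.521, 0.013, 0.007, 0.0], 'position': [0.168, -0.627, 0.244], 'tcp_rot': [[0.966, 0.259, -0.001], [0.259, -0.966, 0.002], [-0.0, -0.002, -1.0]], 'force': [0.227, -0.93, -0.374], 'torque': [0.011, -0.019, -0.044], 'grip_force': 0.0, 'width': 0.999}
```

View pics/top0.png

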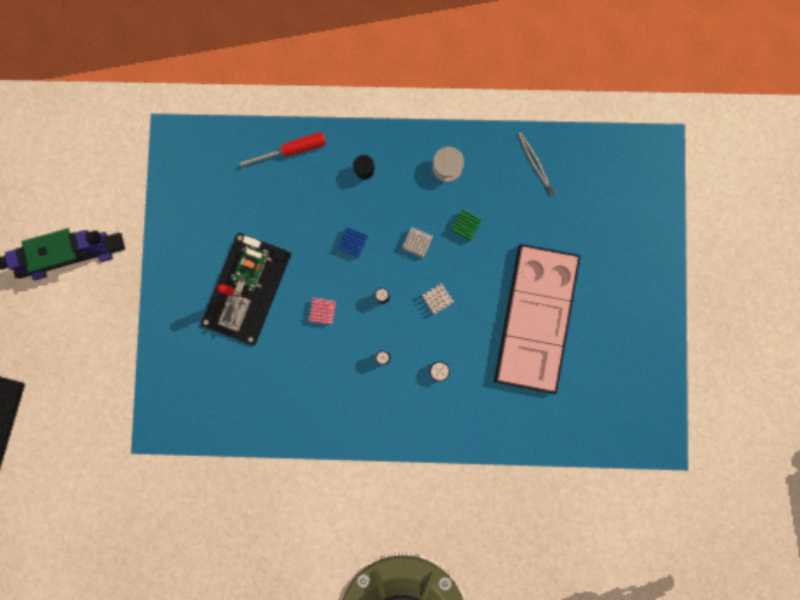

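View pics/side0.png

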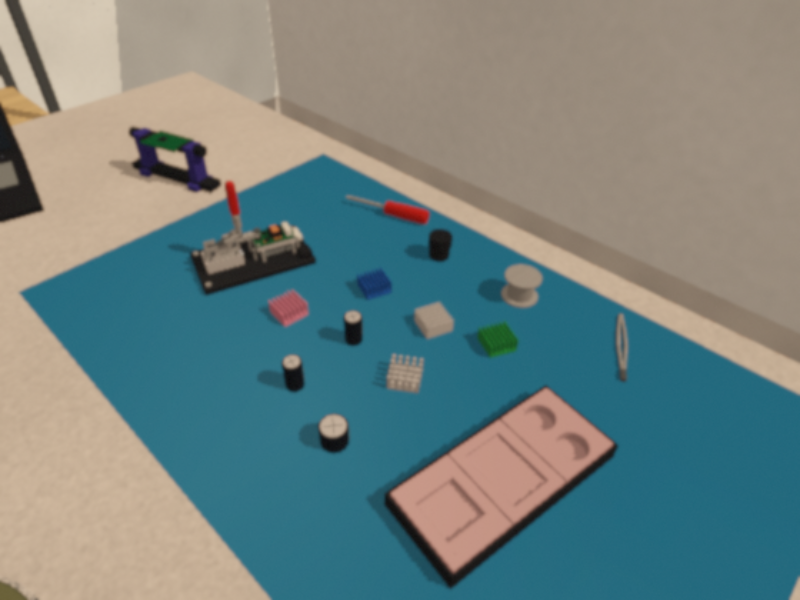

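The top view (800 px scale) shows:
- the fixture at (245,290) with its red grip at (227,289)
- slim capacitors at (382,296) and (383,358), and the fat one at (440,372)
- silver sinks at (417,242) and (437,299)
- blue, green and red/pink decoy sinks
- the tray at (538,318), with caps, board and sink inserts from far to near

Candidates for fin_sink are (417,242), which looks straight-finned, and (437,299), which looks like a pin grid. I'll confirm with an enlarged crop.

```bash
cat > h.py <<'E'
from rig import bot
import cv2,numpy as np
def cast(n,uv,z):
    "pixels -> world points on plane height z"
    i=bot.camera_info(n);M,R,t=(np.array(i[k],float) for k in("mtx","R","t"))
    uv=np.atleast_2d(np.array(uv,float));r=(np.c_[uv,np.ones(len(uv))]@np.linalg.inv(M).T)@R
    c=-R.T@t.ravel();s=(np.asarray(z)-c[2])/r[:,2];return c+s.reshape(-1,1)*r
def cloud(n,d):
    i=bot.camera_info(n);M,R,t=(np.array(i[k],float) for k in("mtx","R","t"))
    v,u=np.mgrid[:d.shape[0],:d.shape[1]]
    c=np.dstack([(u-M[0,2])/M[0,0]*d,(v-M[1,2])/M[1,1]*d,d]);return (c-t.ravel())@R
def comps(mask,lo=20):
    n,l,s,c=cv2.connectedComponentsWithStats(mask.astype(np.uint8));
    return [(l==k) for k in range(1,n) if s[k,4]>=lo]
E
python3 - <<'E'
from h import *
z=np.load("pics/top0.npz");p=z["p"]
a=cv2.resize(p[145:275,200:340],None,fx=3.5,fy=3.5,interpolation=3); 
b=cv2.resize(p[155:250,135:212],None,fx=3.9,fy=3.9,interpolation=3)
H=max(a.shape[0],b.shape[0]);c=np.zeros((H,a.shape[1]+b.shape[1],3),np.uint8);c[:a.shape[0],:a.shape[1]]=a;c[:b.shape[0],a.shape[1]:]=b
cv2.imwrite("pics/crop0.png",c[:,:,::-1]);print(c.shape)
C=cloud("top",z["d"]);Zz=C[:,:,2]
roi=np.zeros(Zz.shape,bool);roi[80:325,100:475]=1
print("table",np.median(Zz[roi]))
for m in comps((Zz>.012)&roi,15):
    P=C[m];zt=np.percentile(P[:,2],90);v,u=np.nonzero(m)
    r=cv2.minAreaRect(P[:,:2].astype(np.float32)*1000)
    print("px",u.mean().round(),v.mean().round(),"top",round(zt,4),"ctr",np.round(r[0],1),np.round(r[1],1),round(r[2],1),"rgb",p[m].mean(0).astype(int))
E
```

```text
(455, 790, 3)
table 0.0003446997198457142
px 207.0 102.0 top 0.0259 ctr [674.2 101.6] [461.  148.1] 42.8 rgb [158  49  46]
px 314.0 113.0 top 0.0416 ctr [796.7 -63.6] [52.4 50.9] 0.7 rgb [158 142 126]
px 254.0 116.0 top 0.0438 ctr [628.3  54. ] [361.9  36.1] 11.9 rgb [28 31 32]
px 327.0 157.0 top 0.0241 ctr [585.7 -45.4] [ 38.9 273.6] 63.1 rgb [32 96 47]
px 248.0 161.0 top 0.0253 ctr [573.5  46.6] [254.2  26.2] 27.7 rgb [ 35  81 128]
px 248.0 164.0 top 0.0224 ctr [666.6 100.6] [37.8  1.6] 69.8 rgb [ 29  62 115]
px 290.0 168.0 top 0.0225 ctr [658.7  -5.8] [ 1.8 39. ] 67.7 rgb [167 149 134]
px 247.0 166.0 top 0.0242 ctr [567.1  49.6] [244.8  24.2] 29.8 rgb [ 30  66 119]
px 172.0 199.0 top 0.0573 ctr [523.5 168.6] [364.8 178.6] 71.3 rgb [85 77 64]
px 246.0 168.0 top 0.0226 ctr [654.6 105. ] [38.7  1.7] 69.8 rgb [ 30  62 115]
px 244.0 170.0 top 0.0228 ctr [561.2  52.3] [236.5  24. ] 32.3 rgb [ 30  65 118]
px 243.0 173.0 top 0.0239 ctr [639.9 111.4] [38.3  7.7] 69.4 rgb [ 29  62 115]
px 376.0 224.0 top 0.0281 ctr [ 539.  -150.1] [264.1 248.9] 79.8 rgb [190 138 127]
px 267.0 206.0 top 0.0468 ctr [557.6  47.8] [23.3 23. ] 23.8 rgb [137 127 117]
px 175.0 235.0 top 0.0156 ctr [461.5 146.2] [292.4  32.7] 81.0 rgb [54 52 48]
px 268.0 250.0 top 0.0475 ctr [450.8  27.2] [22.  56.1] 1.3 rgb [149 137 126]
px 307.0 259.0 top 0.0335 ctr [442.9 -40. ] [74.8 33.5] 48.8 rgb [165 150 137]
```

View pics/crop0.png

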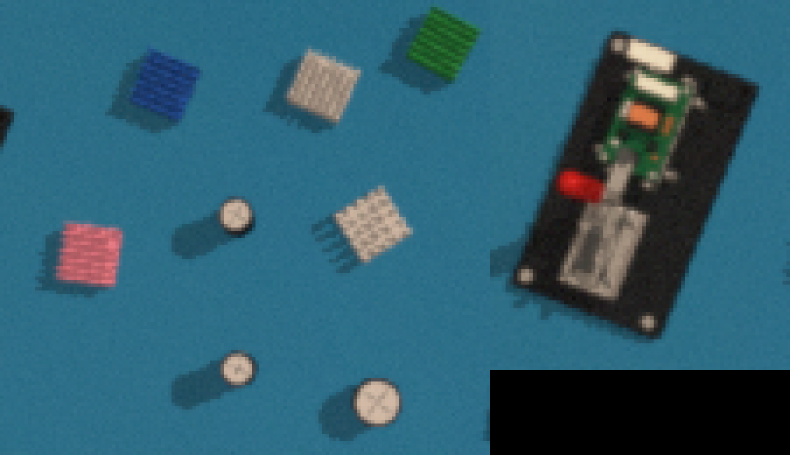

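The crop confirms fin_sink at full-resolution px (292,170): its stripes are unbroken and it is silver. The one at (307,209) has separate square pins, so it is pin_sink. The coloured ones are decoys. The fixture has the clamp at its lower-left end, the board towards the upper right, and a green plate outline under the white and orange parts.

```bash
python3 - <<'E'
from h import *
z=np.load("pics/top0.npz");p=z["p"].astype(int);hsv=cv2.cvtColor(z["p"],cv2.COLOR_RGB2HSV)
H,S,V=[hsv[:,:,k].astype(int) for k in range(3)]
def rect(m,zz,name,hull=True):
    v,u=np.nonzero(m);cn,_=cv2.findContours(m.astype(np.uint8),0,1);q=np.vstack(cn)[:,0].astype(float)
    # outer edge: expand half pixel via area-based
    W=cast("top",np.c_[u,v],zz)*1000;r=cv2.minAreaRect(W[:,:2].astype(np.float32));
    print(name,"n",m.sum(),"px",u.mean().round(1),v.mean().round(1),"centroid",W.mean(0)[:2].round(1),"rect",np.round(r[0],1),np.round(r[1],1),round(r[2],1))
def box(m,x0,x1,y0,y1):
    b=np.zeros(m.shape,bool);b[y0:y1,x0:x1]=1;return m&b
sil=(S<70)&(V>90)
rect(max(comps(box(sil,275,308,155,185)),key=np.sum),.022,"fin")
rect(max(comps(cv2.morphologyEx(box(sil,288,322,195,225).astype(np.uint8),3,np.ones((3,3)))),key=np.sum),.022,"pin")
rect(max(comps(box(sil,258,275,198,216)),key=np.sum),.045,"capA")
rect(max(comps(box(sil,258,277,242,258)),key=np.sum),.045,"capB")
rect(max(comps(box(sil,296,320,248,272)),key=np.sum),.030,"fat")
pink=((H<12)|(H>172))&(S>25)&(S<130)&(V>140)
m=max(comps(box(pink,340,415,165,280)),key=np.sum);rect(m,.026,"foam")
blk=(V<75);m=max(comps(box(blk,340,415,165,280)),key=np.sum);rect(m,.026,"tray rim")
g=box((H>50)&(H<88)&(S>80)&(p[:,:,1]>p[:,:,2]+10),150,205,165,212);rect(g,.040,"board green")
dark=box((V<70)&(S<150),135,212,155,250);dark=max(comps(dark),key=np.sum);rect(dark,.012,"base")
red=box(((H<8)|(H>172))&(S>140),150,175,190,215);v,u=np.nonzero(red);print("red",u.min(),u.max(),v.min(),v.max())
print("base corners",(cast("top",[[166.5,163.2],[204,177.6],[178.6,241.4],[141.4,227.6]],.012)*1000).round(1)[:,:2].tolist())
zs=np.load("pics/side0.npz");hs=cv2.cvtColor(zs["p"],cv2.COLOR_RGB2HSV);
rs=box(((hs[:,:,0]<8)|(hs[:,:,0]>172))&(hs[:,:,1]>140),150,175,120,160);v,u=np.nonzero(rs);print("side red",u.min(),u.max(),v.min(),v.max(),u[v<v.min()+2].mean(),u[v>v.max()-2].mean())
red_=np.argwhere(red);print("red left/right rows",[ (c,red_[red_[:,1]==c][:,0].mean()) for c in (red_[:,1].min(),red_[:,1].max())])
E
```

```text
fin n 278 px 291.7 169.1 centroid [654.6 -10.7] rect [655.3 -10.8] [43.  43.6] 68.5
pin n 282 px 305.9 208.7 centroid [555.  -48.9] rect [555.1 -49. ] [41.8 42.6] 34.8
capA n 65 px 266.9 205.8 centroid [557.9  48.5] rect [557.4  48.2] [19.9 19.8] 1.6
capB n 63 px 267.3 250.0 centroid [449.2  44.4] rect [449.2  43.9] [19.1 19. ] 46.7
fat n 138 px 307.5 259.7 centroid [427.8 -55.1] rect [427.1 -55.2] [29.5 32.2] 1.5
foam n 3762 px 376.3 222.9 centroid [ 523.8 -224.8] rect [ 525.3 -225.1] [ 98.7 237.9] 80.5
tray rim n 308 px 357.7 229.6 centroid [ 506.1 -178.8] rect [ 513.8 -178.9] [265.3 101.6] 13.4
board green n 172 px 174.0 188.2 centroid [596.6 281.8] rect [601.3 282. ] [42.2 65.4] 70.6
base n 1815 px 173.2 203.2 centroid [561.5 288.8] rect [565.  292.9] [104.4 178.9] 70.6
red 152 163 198 206
base corners [[664.1, 310.8], [629.1, 212.8], [464.8, 270.8], [497.2, 367.2]]
side red 158 166 127 150 160.0 163.85714285714286
red left/right rows [(np.int64(152), np.float64(201.5)), (np.int64(163), np.float64(203.0))]
```

```bash
cat >> h.py <<'E'
def plan(*wps):
    "waypoints (x,y,z mm, yaw deg of tool x): prints the turn first, then tool-axis shift after the turn"
    o=bot.get_obs();R=np.array(o["tcp_rot"]);p=np.array(o["position"])*1000;yaw=np.arctan2(R[1,0],R[0,0])
    print("at",p.round(1),"yaw",np.degrees(yaw).round(1),"w",round(float(o["width"]),3),"t",round(float(o["t"]),2),"tilt",R[:2,2].round(4))
    for w in wps:
        y=np.radians(w[3]);a=(yaw-y+np.pi)%(2*np.pi)-np.pi
        d=np.array(w[:3])-p;c,s=np.cos(y),np.sin(y);loc=np.array([c*d[0]+s*d[1],s*d[0]-c*d[1],-d[2]])
        print("->",w,"turn z",round(a,3),"shift",loc.round(1),"len",np.linalg.norm(loc).round());p=np.array(w[:3],float);yaw=y
E
python3 - <<'E'
from h import *
print((cast("top",[[152,201.5],[157.5,202],[163,203]],[.145,.126,.106])*1000).round(1).tolist())
print((cast("side",[[160,127],[162,138.5],[164,150]],[.151,.126,.101])*1000).round(1).tolist())
R=np.array(bot.camera_info("top")["R"]);print(-R.T@np.ravel(bot.camera_info("top")["t"]))
plan((655,-11,120,68.5),(655,-11,22,68.5))
E
```

```text
[[552.5, 305.7, 145.0], [553.3, 298.2, 126.0], [553.1, 290.6, 106.0]]
[[555.2, 297.1, 151.0], [552.8, 293.8, 126.0], [549.7, 289.3, 101.0]]
[ 4.54885981e-01 -7.81199239e-04  1.22577581e+00]
at [ 168.1 -627.4  244.3] yaw 15.0 w 0.999 t 0.1 tilt [-0.0005  0.0016]
-> (655, -11, 120, 68.5) turn z -0.934 shift [752.  227.1 124.3] len 795.0
-> (655, -11, 22, 68.5) turn z 0.0 shift [ 0.  0. 98.] len 98.0
```

{"api": "move_arm", "payload": {"series": [[[0,0,-0.117,0,0,5,0.75],[0,0,-0.117,0,0,5,0.75],[0,0,-0.117,0,0,5,0.75],[0,0,-0.117,0,0,5,0.75],[0,0,-0.117,0,0,5,0.75],[0,0,-0.117,0,0,5,0.75],[0,0,-0.117,0,0,5,0.75],[0,0,-0.115,0,0,5,0.75],[0,0,0,36,11,0,0.75],[0,0,0,36,11,0,0.75],[0,0,0,36,11,0,0.75],[0,0,0,36,11,0,0.75],[0,0,0,36,11,0,0.75],[0,0,0,36,11,0,0.75],[0,0,0,36,11,0,0.75],[0,0,0,36,11,0,0.75],[0,0,0,36,11,0,0.75],[0,0,0,36,11,0,0.75],[0,0,0,36,11,0,0.75],[0,0,0,36,11,0,0.75]]]}}

```text
t: 1.77
position: [0.4498, -0.2726, 0.2051]
tcp_rot: [[0.366, 0.93, -0.0], [0.93, -0.366, -0.0], [-0.0, -0.0, -1.0]]
force: [0.2, -0.2, 0.1]
width: 0.752
grip_force: 0.0
```

{"api": "move_arm", "payload": {"series": [[[0,0,0,36,11,10,0.75],[0,0,0,36,11,10,0.75],[0,0,0,36,11,10,0.75],[0,0,0,36,11,10,0.75],[0,0,0,36,11,10,0.75],[0,0,0,36,11,10,0.75],[0,0,0,36,11,10,0.75],[0,0,0,36,11,10,0.75],[0,0,0,0,0,0,0.75],[0,0,0,0,0,0,0.75]]]}}

```text
t: 2.6
position: [0.6364, -0.0347, 0.1236]
tcp_rot: [[0.361, 0.933, -0.003], [0.933, -0.361, 0.002], [0.001, -0.003, -1.0]]
force: [0.0, -0.8, 0.4]
width: 0.749
grip_force: 0.0
```

```bash
python3 - <<'E'
from h import *
plan((655,-11,60,68.5),(655,-11,23,68.5))
E
```

```text
at [636.4 -34.7 123.6] yaw 68.8 w 0.749 t 2.6 tilt [-0.0026  0.0024]
-> (655, -11, 60, 68.5) turn z 0.006 shift [28.9  8.6 63.6] len 70.0
-> (655, -11, 23, 68.5) turn z 0.0 shift [ 0.  0. 37.] len 37.0
```

{"api": "move_arm", "payload": {"series": [[[0,0,0,15,4,12,0.75],[0,0,0,14,4,20,0.75],[0,0,0,0,0,32,0.75],[0,0,0,0,0,20,0.75],[0,0,0,0,0,12,0.75],[0,0,0,0,0,5,0.75],[0,0,0,0,0,0,0.75],[0,0,0,0,0,0,0.3],[0,0,0,0,0,0,0.3],[0,0,0,0,0,0,0.3],[0,0,0,0,0,0,0.3],[0,0,0,0,0,0,0.3],[0,0,0,0,0,0,0.3]]]}}

```text
t: 3.68
position: [0.6562, -0.0146, 0.0266]
tcp_rot: [[0.366, 0.93, 0.004], [0.93, -0.366, -0.001], [0.001, 0.004, -1.0]]
force: [-1.0, -0.7, 6.7]
width: 0.448
grip_force: 60.9
```

```bash
python3 - <<'E'
from h import *
o=bot.get_obs();print(o["grip_force"],o["qpos"])
plan((655,-11,90,68.5),(446.4,-211.9,90,80.5),(446.4,-211.9,42,80.5))
E
```

```text
60.891298055648804 [ 0.43158871  0.58947983 -0.59160362  1.63239837  0.37109996  1.03039491
 -0.64944245]
at [656.2 -14.6  26.6] yaw 68.5 w 0.448 t 3.68 tilt [ 0.0035 -0.0007]
-> (655, -11, 90, 68.5) turn z 0.0 shift [  2.9  -2.5 -63.4] len 64.0
-> (446.4, -211.9, 90, 80.5) turn z -0.209 shift [-232.6 -172.6   -0. ] len 290.0
-> (446.4, -211.9, 42, 80.5) turn z 0.0 shift [ 0.  0. 48.] len 48.0
```

{"api": "move_arm", "payload": {"series": [[[0,0,0,0,0,-10,0.3],[0,0,0,0,0,-25,0.3],[0,0,0,0,0,-28,0.3],[0,0,-0.105,0,0,-12,0.3],[0,0,-0.105,0,0,0,0.3],[0,0,0,0,0,0,0.3]]]}}

```text
t: 4.18
position: [0.6555, -0.0143, 0.1013]
tcp_rot: [[0.162, 0.987, 0.003], [0.987, -0.162, -0.0], [0.0, 0.003, -1.0]]
force: [-0.6, -0.1, -1.1]
width: 0.446
grip_force: 60.3
```

```bash
python3 - <<'E'
from h import *
o=bot.get_obs();print(o["grip_force"],o["force"],o["width"])
plan((446.4,-211.9,95,80.5),(446.4,-211.9,42,80.5))
z0=np.load("pics/side0.npz")["p"]
p,d=bot.camera("side");cv2.imwrite("pics/side1.png",cv2.resize(p[140:300,220:400],None,fx=4,fy=3.7)[:,:,::-1])
E
```

```text
60.344581604003906 [-0.55912944 -0.05809364 -1.10296143] 0.4459818571509282
at [655.5 -14.3 101.3] yaw 80.7 w 0.446 t 4.18 tilt [ 0.0027 -0.0002]
-> (446.4, -211.9, 95, 80.5) turn z 0.003 shift [-229.4 -173.6    6.3] len 288.0
-> (446.4, -211.9, 42, 80.5) turn z 0.0 shift [ 0.  0. 53.] len 53.0
```

View pics/side1.png

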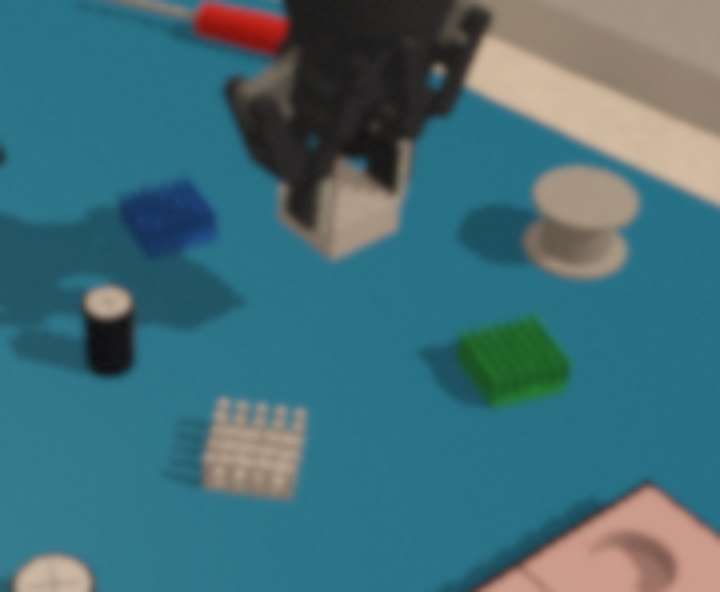

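The sink is held level in the fin grip with its lower part below the pads. Next I carry it to the near pocket.

{"api": "move_arm", "payload": {"series": [[[0,0,0,-15,-10,0,0.3],[0,0,0,-30,-22,0,0.3],[0,0,0,-30,-23,0,0.3],[0,0,0,-30,-23,0,0.3],[0,0,0,-30,-23,0,0.3],[0,0,0,-30,-23,0,0.3],[0,0,0,-30,-22,0,0.3],[0,0,0,-22,-17,0,0.3],[0,0,0,-15,-11,0,0.3],[0,0,0,0,0,0,0.3],[0,0,0,0,0,0,0.3]]]}}

```text
t: 5.15
position: [0.4438, -0.2155, 0.099]
tcp_rot: [[0.169, 0.986, -0.001], [0.986, -0.169, 0.0], [-0.0, -0.001, -1.0]]
force: [1.0, -0.1, -0.0]
width: 0.446
grip_force: 60.4
```

```bash
python3 - <<'E'
from h import *
plan((445.9,-214.8,101,80.5),(445.9,-214.8,46,80.5))
p,d=bot.camera("top");hsv=cv2.cvtColor(p,cv2.COLOR_RGB2HSV)
E
```

```text
at [ 443.8 -215.5   99. ] yaw 80.2 w 0.446 t 5.15 tilt [-0.0008  0.0001]
-> (445.9, -214.8, 101, 80.5) turn z -0.004 shift [ 1.   1.9 -2. ] len 3.0
-> (445.9, -214.8, 46, 80.5) turn z 0.0 shift [ 0.  0. 55.] len 55.0
```

{"api": "move_arm", "payload": {"series": [[[0,0,0,1,2,10,0.3],[0,0,0,0,0,15,0.3],[0,0,0,0,0,12,0.3],[0,0,0,0,0,8,0.3],[0,0,0,0,0,5,0.3],[0,0,0,0,0,3,0.3],[0,0,0,0,0,0,0.3],[0,0,0,0,0,0,0.3]]]}}

```text
t: 5.87
position: [0.4474, -0.214, 0.0465]
tcp_rot: [[0.164, 0.986, 0.0], [0.986, -0.164, -0.0], [-0.0, 0.0, -1.0]]
force: [-0.1, -0.3, -0.6]
width: 0.448
grip_force: 60.4
```

{"api": "move_arm", "payload": {"series": [[[0,0,0,0,0,2,0.3],[0,0,0,0,0,0,0.65],[0,0,0,0,0,0,0.65],[0,0,0,0,0,0,0.65],[0,0,0,0,0,-10,0.65],[0,0,0,0,0,-25,0.65],[0,0,0,0,0,-30,0.65],[0,0,0,0,0,-10,0.65],[0,0,0,0,0,0,0.65]]]}}

```text
t: 6.62
position: [0.4494, -0.2151, 0.123]
tcp_rot: [[0.164, 0.986, 0.006], [0.986, -0.164, -0.004], [-0.003, 0.006, -1.0]]
force: [0.1, -0.0, -0.6]
width: 0.653
grip_force: 0.0
```

```bash
python3 - <<'E'
from h import *
plan((558,48,120,80.5),(558,48,31,80.5))
E
```

```text
at [ 449.4 -215.1  123. ] yaw 80.5 w 0.653 t 6.62 tilt [ 0.0055 -0.0042]
-> (558, 48, 120, 80.5) turn z 0.001 shift [277.4  63.7   3. ] len 285.0
-> (558, 48, 31, 80.5) turn z 0.0 shift [ 0.  0. 89.] len 89.0
```

{"api": "move_arm", "payload": {"series": [[[0,0,0,20,5,0,0.65],[0,0,0,36,8,0,0.65],[0,0,0,36,8,0,0.65],[0,0,0,36,8,0,0.65],[0,0,0,36,8,0,0.65],[0,0,0,36,8,0,0.65],[0,0,0,36,8,0,0.65],[0,0,0,25,6,0,0.65],[0,0,0,16,4,0,0.65],[0,0,0,0,0,0,0.65],[0,0,0,0,0,0,0.65]]]}}

```text
t: 7.53
position: [0.554, 0.0498, 0.1183]
tcp_rot: [[0.162, 0.987, -0.002], [0.987, -0.162, 0.0], [0.0, -0.002, -1.0]]
force: [0.4, -0.3, -0.6]
width: 0.647
grip_force: 0.0
```

```bash
python3 - <<'E'
from h import *
plan((557.5,48.2,120,80.5),(557.5,48.2,32,80.5))
p,d=bot.camera("top");cv2.imwrite("pics/top1.png",cv2.resize(p[150:290,230:420],None,fx=4,fy=4)[:,:,::-1])
E
```

```text
at [554.   49.8 118.3] yaw 80.7 w 0.647 t 7.53 tilt [-0.0019  0.0003]
-> (557.5, 48.2, 120, 80.5) turn z 0.003 shift [-1.   3.7 -1.7] len 4.0
-> (557.5, 48.2, 32, 80.5) turn z 0.0 shift [ 0.  0. 88.] len 88.0
```

View pics/top1.png

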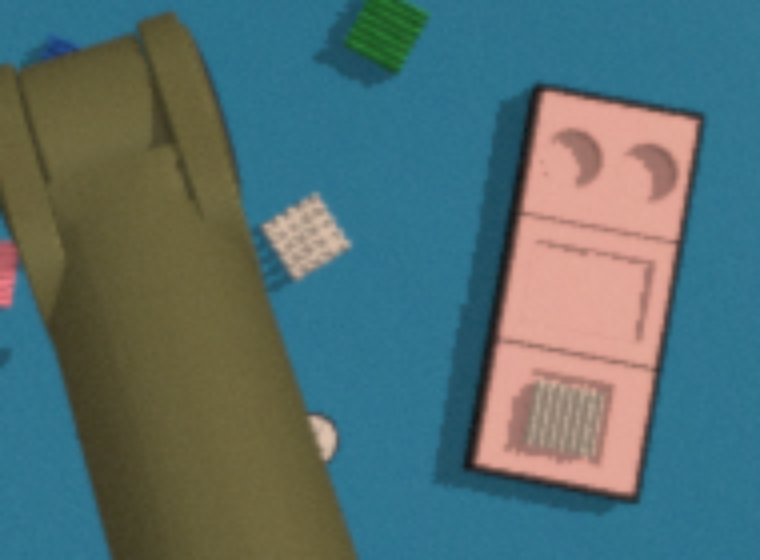

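The crop shows the sink seated squarely in the near pocket around (565,418). The board pocket and both holes are clear.

{"api": "move_arm", "payload": {"series": [[[0,0,0,-1,4,10,0.65],[0,0,0,0,0,25,0.65],[0,0,0,0,0,25,0.65],[0,0,0,0,0,15,0.65],[0,0,0,0,0,8,0.65],[0,0,0,0,0,4,0.65],[0,0,0,0,0,0,0.65],[0,0,0,0,0,0,0.2],[0,0,0,0,0,0,0.2],[0,0,0,0,0,0,0.2],[0,0,0,0,0,0,0.2],[0,0,0,0,0,0,0.2],[0,0,0,0,0,0,0.2]]]}}

```text
t: 8.67
position: [0.5596, 0.0472, 0.0336]
tcp_rot: [[0.164, 0.986, 0.002], [0.986, -0.164, -0.0], [-0.0, 0.002, -1.0]]
force: [-0.5, -0.9, 6.0]
width: 0.269
grip_force: 59.0
```

```bash
python3 - <<'E'
from h import *
print(bot.get_obs()["force"])
c=np.array([525.3,-225.1]);ex=np.array([.986,-.165]);ey=np.array([.165,.986])
h1=c+80*ex+24*ey;h2=c+80*ex-24*ey;print(h1,h2)
print((cast("top",[[230+570/4,150+158/4],[230+652/4,150+172/4]],.026)*1000).round(1))
plan((557.5,48.2,110,80.5),(*h2,110,80.5))
E
```

```text
[-0.51420241 -0.85183395  5.97039717]
[ 608.14  -214.636] [ 600.22  -261.964]
[[ 607.1 -214.5   26. ]
 [ 599.6 -265.7   26. ]]
at [559.6  47.2  33.6] yaw 80.5 w 0.269 t 8.67 tilt [ 0.0023 -0.0005]
-> (557.5, 48.2, 110, 80.5) turn z 0.001 shift [  0.6  -2.2 -76.4] len 76.0
-> (np.float64(600.2199999999999), np.float64(-261.964), 110, 80.5) turn z 0.0 shift [-298.9   93.3   -0. ] len 313.0
```

{"api": "move_arm", "payload": {"series": [[[0,0,0,0,0,-10,0.2],[0,0,0,0,0,-25,0.2],[0,0,0,0,0,-30,0.2],[0,0,0,-10,3,-15,0.2],[0,0,0,-30,9,-5,0.2],[0,0,0,-37,12,0,0.2],[0,0,0,-37,12,0,0.2],[0,0,0,-37,12,0,0.2],[0,0,0,-37,12,0,0.2],[0,0,0,-37,12,0,0.2],[0,0,0,-30,9,0,0.2],[0,0,0,-25,8,0,0.2],[0,0,0,-15,5,0,0.2],[0,0,0,0,0,0,0.2],[0,0,0,0,0,0,0.2]]]}}

```text
t: 9.92
position: [0.6026, -0.2589, 0.1172]
tcp_rot: [[0.165, 0.986, -0.0], [0.986, -0.165, 0.001], [0.001, -0.001, -1.0]]
force: [-0.5, 1.3, -1.4]
width: 0.273
grip_force: 58.9
```

```bash
python3 - <<'E'
from h import *
print(bot.get_obs()["force"],bot.get_obs()["grip_force"])
plan((600.2,-264,110,80.5),(600.2,-264,46,80.5))
E
```

```text
[-0.47599935  1.33224621 -1.43518759] 58.873109221458435
at [ 602.6 -258.9  117.2] yaw 80.5 w 0.273 t 9.92 tilt [-0.0004  0.0013]
-> (600.2, -264, 110, 80.5) turn z -0.0 shift [-5.4 -1.5  7.2] len 9.0
-> (600.2, -264, 46, 80.5) turn z 0.0 shift [ 0.  0. 64.] len 64.0
```

{"api": "move_arm", "payload": {"series": [[[0,0,0,-4,-2,8,0.2],[0,0,0,-1,0,20,0.2],[0,0,0,0,0,17,0.2],[0,0,0,0,0,12,0.2],[0,0,0,0,0,8,0.2],[0,0,0,0,0,5,0.2],[0,0,0,0,0,1,0.2],[0,0,0,0,0,0,0.2],[0,0,0,0,0,0,0.2]]]}}

```text
t: 10.67
position: [0.6006, -0.2639, 0.0471]
tcp_rot: [[0.164, 0.986, 0.001], [0.986, -0.164, -0.001], [-0.0, 0.001, -1.0]]
force: [-0.1, -0.3, 0.4]
width: 0.271
grip_force: 59.1
```

{"api": "move_arm", "payload": {"series": [[[0,0,0,0,0,1,0.2],[0,0,0,0,0,0,0.5],[0,0,0,0,0,0,0.5],[0,0,0,0,0,0,0.5],[0,0,0,0,0,-10,0.5],[0,0,0,0,0,-25,0.5],[0,0,0,0,0,-30,0.6],[0,0,0,0,0,-20,0.6],[0,0,0,0,0,0,0.6],[0,0,0,0,0,0,0.6]]]}}

```text
t: 11.5
position: [0.6011, -0.2642, 0.1328]
tcp_rot: [[0.164, 0.986, 0.003], [0.986, -0.164, -0.002], [-0.001, 0.004, -1.0]]
force: [-1.2, 0.3, -0.2]
width: 0.602
grip_force: 0.0
```

```bash
python3 - <<'E'
from h import *
plan((449.2,44,120,80.5),(449.2,44,33,80.5))
E
```

```text
at [ 601.1 -264.2  132.8] yaw 80.5 w 0.602 t 11.5 tilt [ 0.0034 -0.0019]
-> (449.2, 44, 120, 80.5) turn z 0.001 shift [ 278.9 -200.7   12.8] len 344.0
-> (449.2, 44, 33, 80.5) turn z 0.0 shift [ 0.  0. 87.] len 87.0
```

{"api": "move_arm", "payload": {"series": [[[0,0,0,16,-11,0,0.6],[0,0,0,29,-21,0,0.6],[0,0,0,29,-21,0,0.6],[0,0,0,29,-21,0,0.6],[0,0,0,29,-21,0,0.6],[0,0,0,29,-21,0,0.6],[0,0,0,29,-21,0,0.6],[0,0,0,29,-21,0,0.6],[0,0,0,29,-21,0,0.6],[0,0,0,18,-13,0,0.6],[0,0,0,12,-8,0,0.6],[0,0,0,0,0,0,0.6],[0,0,0,0,0,0,0.6]]]}}

```text
t: 12.58
position: [0.4484, 0.0426, 0.1302]
tcp_rot: [[0.164, 0.987, 0.0], [0.987, -0.164, -0.001], [-0.001, 0.0, -1.0]]
force: [0.5, -1.0, -0.2]
width: 0.604
grip_force: 0.0
```

```bash
python3 - <<'E'
from h import *
plan((449.2,44,120,80.5),(449.2,44,33,80.5))
E
```

```text
at [448.4  42.6 130.2] yaw 80.6 w 0.604 t 12.58 tilt [ 0.0001 -0.001 ]
-> (449.2, 44, 120, 80.5) turn z 0.001 shift [ 1.5  0.5 10.2] len 10.0
-> (449.2, 44, 33, 80.5) turn z 0.0 shift [ 0.  0. 87.] len 87.0
```

{"api": "move_arm", "payload": {"series": [[[0,0,0,1,1,15,0.6],[0,0,0,0,0,28,0.6],[0,0,0,0,0,25,0.6],[0,0,0,0,0,16,0.6],[0,0,0,0,0,8,0.6],[0,0,0,0,0,4,0.6],[0,0,0,0,0,0,0.6],[0,0,0,0,0,0,0.2],[0,0,0,0,0,0,0.2],[0,0,0,0,0,0,0.2],[0,0,0,0,0,0,0.2],[0,0,0,0,0,0,0.2],[0,0,0,0,0,0,0.2]]]}}

```text
t: 13.67
position: [0.4507, 0.0439, 0.0354]
tcp_rot: [[0.164, 0.986, 0.002], [0.986, -0.164, -0.001], [-0.001, 0.002, -1.0]]
force: [0.5, 0.2, 6.2]
width: 0.266
grip_force: 58.9
```

```bash
python3 - <<'E'
from h import *
plan((450,44,115,80.5),(608.1,-215,115,80.5))
E
```

```text
at [450.7  43.9  35.4] yaw 80.5 w 0.266 t 13.67 tilt [ 0.0024 -0.0009]
-> (450, 44, 115, 80.5) turn z 0.001 shift [ -0.   -0.7 -79.6] len 80.0
-> (608.1, -215, 115, 80.5) turn z 0.0 shift [-229.4  198.7   -0. ] len 303.0
```

{"api": "move_arm", "payload": {"series": [[[0,0,0,0,0,-10,0.2],[0,0,0,0,0,-25,0.2],[0,0,0,0,0,-30,0.2],[0,0,0,0,0,-15,0.2],[0,0,0,-15,13,-5,0.2],[0,0,0,-28,24,0,0.2],[0,0,0,-28,24,0,0.2],[0,0,0,-28,25,0,0.2],[0,0,0,-28,25,0,0.2],[0,0,0,-28,25,0,0.2],[0,0,0,-28,24,0,0.2],[0,0,0,-22,18,0,0.2],[0,0,0,-15,13,0,0.2],[0,0,0,-9,8,0,0.2],[0,0,0,0,0,0,0.2],[0,0,0,0,0,0,0.2]]]}}

```text
t: 15.0
position: [0.6079, -0.2136, 0.1194]
tcp_rot: [[0.164, 0.986, -0.001], [0.986, -0.164, 0.001], [0.001, -0.001, -1.0]]
force: [-0.1, -0.2, -0.9]
width: 0.272
grip_force: 59.0
```

```bash
python3 - <<'E'
from h import *
plan((608.1,-215,115,80.5),(608.1,-215,49,80.5))
E
```

```text
at [ 607.9 -213.6  119.4] yaw 80.6 w 0.272 t 15.0 tilt [-0.0006  0.0013]
-> (608.1, -215, 115, 80.5) turn z 0.001 shift [-1.4  0.5  4.4] len 5.0
-> (608.1, -215, 49, 80.5) turn z 0.0 shift [ 0.  0. 66.] len 66.0
```

{"api": "move_arm", "payload": {"series": [[[0,0,0,-1,0,10,0.2],[0,0,0,0,0,20,0.2],[0,0,0,0,0,17,0.2],[0,0,0,0,0,12,0.2],[0,0,0,0,0,8,0.2],[0,0,0,0,0,4,0.2],[0,0,0,0,0,1,0.2],[0,0,0,0,0,0,0.2],[0,0,0,0,0,0,0.2]]]}}

```text
t: 15.75
position: [0.6086, -0.2154, 0.0479]
tcp_rot: [[0.164, 0.986, 0.001], [0.986, -0.164, -0.001], [-0.0, 0.001, -1.0]]
force: [-0.6, 0.7, -0.6]
width: 0.271
grip_force: 59.0
```

{"api": "move_arm", "payload": {"series": [[[0,0,0,0,0,0,0.5],[0,0,0,0,0,0,0.5],[0,0,0,0,0,0,0.5],[0,0,0,0,0,-10,0.5],[0,0,0,0,0,-25,0.5],[0,0,0,0,0,-30,0.5],[0,0,-0.116,0,0,-30,0.5],[0,0,-0.116,0,0,-30,0],[0,0,-0.117,0,0,-15,0],[0,0,-0.117,0,0,-5,0],[0,0,-0.117,0,0,0,0],[0,0,-0.117,0,0,0,0],[0,0,-0.117,0,0,0,0],[0,0,-0.117,0,0,0,0],[0,0,-0.116,0,0,0,0],[0,0,-0.116,0,0,0,0],[0,0,-0.116,0,0,0,0],[0,0,-0.116,0,0,0,0],[0,0,0,0,0,0,0]]]}}

```text
t: 17.33
position: [0.6081, -0.2157, 0.193]
tcp_rot: [[-0.944, 0.329, 0.001], [0.329, 0.944, -0.0], [-0.001, 0.0, -1.0]]
force: [0.1, -0.3, -0.1]
width: 0.001
grip_force: 0.0
```

```bash
python3 - <<'E'
from h import *
print(bot.get_obs()["qpos"])
plan((579,290,195,160.6),(579,290,118,160.6))
E
```

```text
[ 1.02175475  0.52076055 -0.98834567  1.50742807  0.43980705  1.35026743
  1.23373657]
at [ 608.1 -215.7  193. ] yaw 160.8 w 0.001 t 17.33 tilt [ 0.0006 -0.    ]
-> (579, 290, 195, 160.6) turn z 0.003 shift [195.4 467.3  -2. ] len 506.0
-> (579, 290, 118, 160.6) turn z 0.0 shift [ 0.  0. 77.] len 77.0
```

{"api": "move_arm", "payload": {"series": [[[0,0,0,7,16,0,0],[0,0,0,14,34,0,0],[0,0,0,15,36,0,0],[0,0,0,15,36,0,0],[0,0,0,15,36,0,0],[0,0,0,15,36,0,0],[0,0,0,15,36,0,0],[0,0,0,15,36,0,0],[0,0,0,15,36,0,0],[0,0,0,15,36,0,0],[0,0,0,15,36,0,0],[0,0,0,15,36,0,0],[0,0,0,12,28,0,0],[0,0,0,8,18,0,0],[0,0,0,4,11,0,0],[0,0,0,0,0,0,0],[0,0,0,0,0,0,0]]]}}

```text
t: 18.75
position: [0.5778, 0.2909, 0.1926]
tcp_rot: [[-0.944, 0.331, 0.0], [0.331, 0.944, -0.0], [-0.0, -0.0, -1.0]]
force: [-0.3, -0.5, -1.0]
width: 0.001
grip_force: 0.0
```

```bash
python3 - <<'E'
from h import *
plan((579,290,195,160.6),(579,290,118,160.6))
p,d=bot.camera("side");q,_=bot.camera("top")
cv2.imwrite("pics/s2.png",np.hstack([cv2.resize(p[80:220,110:240],(390,420)),cv2.resize(q[140:280,115:245],(390,420))])[:,:,::-1])
E
```

```text
at [577.8 290.9 192.6] yaw 160.7 w 0.001 t 18.75 tilt [ 0.     -0.0003]
-> (579, 290, 195, 160.6) turn z 0.001 shift [-1.4 -0.5 -2.4] len 3.0
-> (579, 290, 118, 160.6) turn z 0.0 shift [ 0.  0. 77.] len 77.0
```

View pics/s2.png

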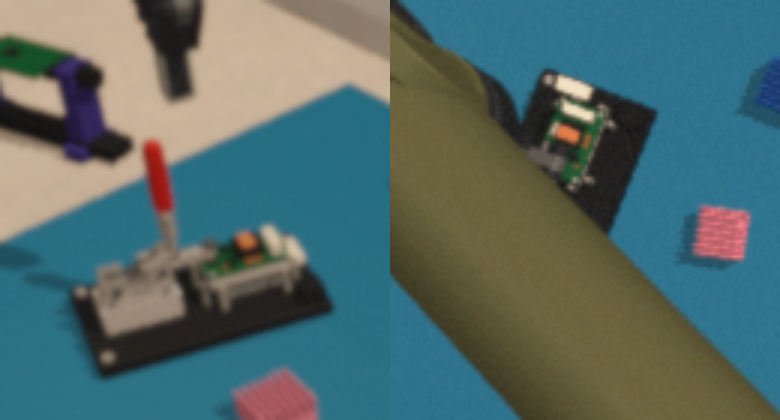

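The side view has the closed fingertips at (180,95), above and on the board side of the red grip, whose top is at (153,147). I go straight down, then push.

{"api": "move_arm", "payload": {"series": [[[0,0,0,-2,0,10,0],[0,0,0,0,0,20,0],[0,0,0,0,0,20,0],[0,0,0,0,0,15,0],[0,0,0,0,0,7,0],[0,0,0,0,0,3,0],[0,0,0,0,0,0,0],[0,0,0,0,0,0,0]]]}}

```text
t: 19.52
position: [0.5811, 0.2893, 0.118]
tcp_rot: [[-0.943, 0.332, 0.001], [0.332, 0.943, 0.001], [-0.001, 0.001, -1.0]]
force: [0.1, -0.0, 0.6]
width: 0.006
grip_force: 0.0
```

{"api": "move_arm", "payload": {"series": [[[0,0,0,4,0,0,0],[0,0,0,6,0,0,0],[0,0,0,8,0,0,0],[0,0,0,8,0,0,0],[0,0,0,8,0,0,0],[0,0,0,8,0,0,0],[0,0,0,8,0,0,0],[0,0,0,0,0,0,0]]]}}

```text
t: 20.18
position: [0.531, 0.3068, 0.1172]
tcp_rot: [[-0.944, 0.329, -0.001], [0.329, 0.944, -0.0], [0.001, -0.001, -1.0]]
force: [-0.3, 0.1, -0.3]
width: -0.002
grip_force: 0.0
```

{"api": "move_arm", "payload": {"series": [[[0,0,0,6,0,0,0],[0,0,0,8,0,0,0],[0,0,0,8,0,1,0],[0,0,0,8,0,2,0],[0,0,0,8,0,2,0],[0,0,0,8,0,2,0],[0,0,0,6,0,2,0],[0,0,0,0,0,0,0]]]}}

```text
t: 20.85
position: [0.4824, 0.3236, 0.1078]
tcp_rot: [[-0.944, 0.329, -0.001], [0.329, 0.944, -0.0], [0.001, -0.001, -1.0]]
force: [-0.2, -0.5, 0.6]
width: -0.001
grip_force: 0.0
```

```bash
python3 - <<'E'
from h import *
plan((605,280.7,195,160.6))
p,d=bot.camera("side")
cv2.imwrite("pics/s3.png",cv2.resize(p[80:220,110:240],(520,560))[:,:,::-1])
E
```

```text
at [482.4 323.6 107.8] yaw 160.8 w -0.001 t 20.85 tilt [-0.0013 -0.0005]
-> (605, 280.7, 195, 160.6) turn z 0.003 shift [-129.9    0.3  -87.2] len 156.0
```

View pics/s3.png

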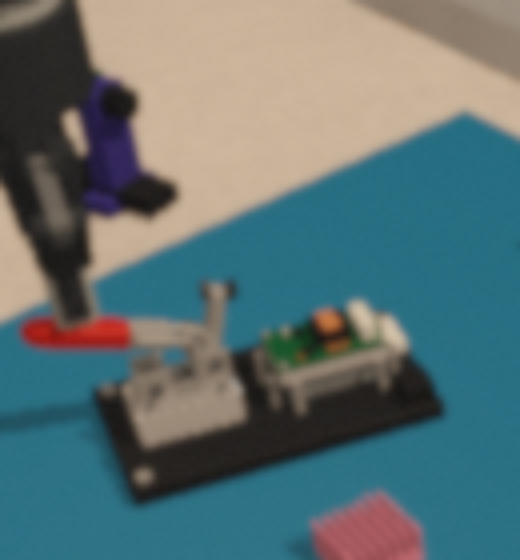

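The handle lies right back (red grip horizontal around (75,332)), the bar stands upright, and the board is still in its nest. Next is the board.

{"api": "move_arm", "payload": {"series": [[[0,0,0,0,0,-15,0],[0,0,0,0,0,-30,0],[0,0,0,0,0,-28,0.75],[0,0,0,-15,0,-14,0.75],[0,0,0,-30,0,0,0.75],[0,0,0,-35,0,0,0.75],[0,0,0,-25,0,0,0.75],[0,0,0,-15,0,0,0.75],[0,0,0,-10,0,0,0.75],[0,0,0,0,0,0,0.75],[0,0,0,0,0,0,0.75]]]}}

```text
t: 21.82
position: [0.6067, 0.2803, 0.1957]
tcp_rot: [[-0.943, 0.331, -0.001], [0.331, 0.943, 0.001], [0.001, 0.001, -1.0]]
force: [0.1, 0.7, 0.3]
width: 0.751
grip_force: 0.0
```

```bash
python3 - <<'E'
from h import *
plan((605,280.7,120,160.6),(605,280.7,45,160.6))
E
```

```text
at [606.7 280.3 195.7] yaw 160.6 w 0.751 t 21.82 tilt [-0.0008  0.0009]
-> (605, 280.7, 120, 160.6) turn z 0.001 shift [ 1.8 -0.1 75.7] len 76.0
-> (605, 280.7, 45, 160.6) turn z 0.0 shift [ 0.  0. 75.] len 75.0
```

{"api": "move_arm", "payload": {"series": [[[0,0,0,1,0,15,0.75],[0,0,0,1,0,30,0.75],[0,0,0,0,0,35,0.75],[0,0,0,0,0,30,0.75],[0,0,0,0,0,20,0.75],[0,0,0,0,0,12,0.75],[0,0,0,0,0,6,0.75],[0,0,0,0,0,0,0.75],[0,0,0,0,0,0,0.75]]]}}

```text
t: 22.57
position: [0.6053, 0.2813, 0.0483]
tcp_rot: [[-0.944, 0.331, 0.001], [0.331, 0.944, 0.001], [-0.001, 0.001, -1.0]]
force: [-0.2, 0.7, 0.6]
width: 0.751
grip_force: 0.0
```

```bash
python3 - <<'E'
from h import *
plan((605,280.7,45,160.6))
p,d=bot.camera("side")
cv2.imwrite("pics/s4.png",cv2.resize(p[100:200,130:240],(660,600),interpolation=3)[:,:,::-1])
E
```

```text
at [605.3 281.3  48.3] yaw 160.7 w 0.751 t 22.57 tilt [0.0011 0.0009]
-> (605, 280.7, 45, 160.6) turn z 0.002 shift [ 0.1 -0.7  3.3] len 3.0
```

View pics/s4.png

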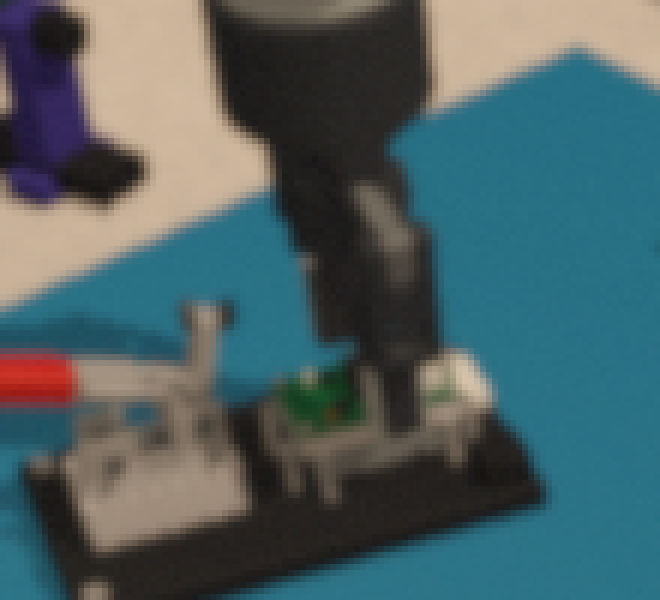

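The near fingertip (400,430) sits just outside the board's free long edge, slightly past its middle as intended. I lower 3 mm and grip.

{"api": "move_arm", "payload": {"series": [[[0,0,0,0,-1,3,0.75],[0,0,0,0,0,0,0.75],[0,0,0,0,0,0,0.3],[0,0,0,0,0,0,0.3],[0,0,0,0,0,0,0.3],[0,0,0,0,0,0,0.3],[0,0,0,0,0,0,0.3],[0,0,0,0,0,0,0.3]]]}}

```text
t: 23.28
position: [0.606, 0.2813, 0.0457]
tcp_rot: [[-0.944, 0.331, 0.003], [0.331, 0.944, 0.003], [-0.002, 0.004, -1.0]]
force: [3.0, 4.2, 5.3]
width: 0.444
grip_force: 60.6
```

{"api": "move_arm", "payload": {"series": [[[0,0,0,0,0,-4,0.3],[0,0,0,0,0,-8,0.3],[0,0,0,0,0,-15,0.3],[0,0,0,0,0,-15,0.3],[0,0,0,0,0,-8,0.3],[0,0,0,0,0,0,0.3],[0,0,0,0,0,0,0.3]]]}}

```text
t: 23.87
position: [0.6053, 0.2793, 0.0952]
tcp_rot: [[-0.943, 0.332, 0.001], [0.332, 0.943, -0.0], [-0.001, 0.0, -1.0]]
force: [-0.1, -0.8, -1.4]
width: 0.446
grip_force: 61.5
```

```bash
python3 - <<'E'
from h import *
print(bot.get_obs()["force"],bot.get_obs()["grip_force"])
plan((620,100,130,160.6),(525,-225,130,80.5))
p,d=bot.camera("side")
cv2.imwrite("pics/s5.png",cv2.resize(p[80:190,130:250],(655,600),interpolation=3)[:,:,::-1])
E
```

```text
[-0.06470848 -0.77659069 -1.42104778] 61.5080925822258
at [605.3 279.3  95.2] yaw 160.6 w 0.446 t 23.87 tilt [ 0.0013 -0.0003]
-> (620, 100, 130, 160.6) turn z 0.0 shift [ -73.5 -164.3  -34.8] len 183.0
-> (525, -225, 130, 80.5) turn z 1.398 shift [-336.2  -40.1   -0. ] len 339.0
```

View pics/s5.png

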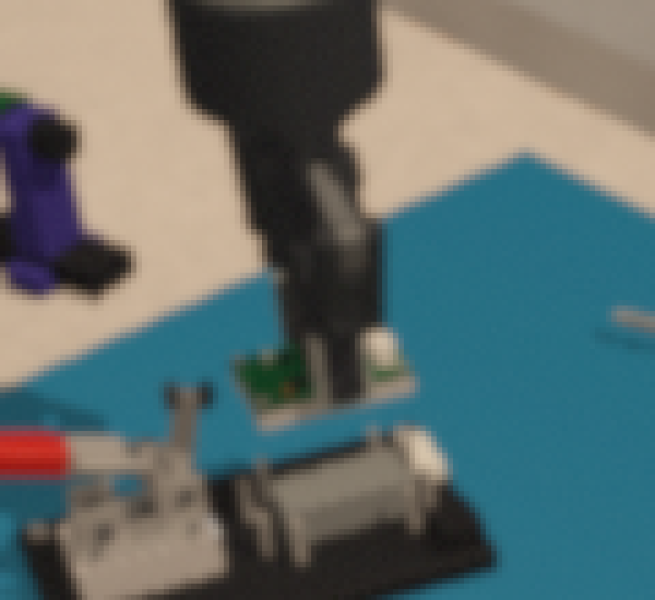

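The board is off the riser, level, and gripped about 4 mm beyond its centre. I carry it to the tray.

{"api": "move_arm", "payload": {"series": [[[0,0,0,0,0,-15,0.3],[0,0,0,-8,-16,-15,0.3],[0,0,0,-12,-26,-5,0.3],[0,0,0,-14,-30,0,0.3],[0,0,0,-14,-30,0,0.3],[0,0,0,-12,-28,0,0.3],[0,0,0,-8,-20,0,0.3],[0,0,0,-5,-12,0,0.3],[0,0,0.11,0,0,0,0.3],[0,0,0.117,0,0,0,0.3],[0,0,0.117,0,0,0,0.3],[0,0,0.117,0,0,0,0.3],[0,0,0.117,0,0,0,0.3],[0,0,0.117,0,0,0,0.3],[0,0,0.117,0,0,0,0.3],[0,0,0.117,0,0,0,0.3],[0,0,0.117,0,0,0,0.3],[0,0,0.117,0,0,0,0.3],[0,0,0.117,0,0,0,0.3],[0,0,0.118,0,0,0,0.3]]]}}

```text
t: 25.58
position: [0.6197, 0.104, 0.1296]
tcp_rot: [[0.168, 0.986, -0.0], [0.986, -0.168, 0.001], [0.001, -0.001, -1.0]]
force: [-0.2, 0.3, -0.9]
width: 0.444
grip_force: 61.5
```

```bash
python3 - <<'E'
from h import *
plan((525.3-.7,-225.1-4,130,80.5))
E
```

```text
at [619.7 104.  129.6] yaw 80.3 w 0.444 t 25.58 tilt [-0.0005  0.0008]
-> (524.5999999999999, -229.1, 130, 80.5) turn z -0.003 shift [-344.2  -38.8   -0.4] len 346.0
```

{"api": "move_arm", "payload": {"series": [[[0,0,0,-15,-2,0,0.3],[0,0,0,-32,-4,0,0.3],[0,0,0,-36,-4,0,0.3],[0,0,0,-36,-4,0,0.3],[0,0,0,-36,-4,0,0.3],[0,0,0,-36,-4,0,0.3],[0,0,0,-36,-4,0,0.3],[0,0,0,-36,-4,0,0.3],[0,0,0,-32,-3,0,0.3],[0,0,0,-24,-3,0,0.3],[0,0,0,-15,-2,0,0.3],[0,0,0,-10,0,0,0.3],[0,0,0,0,0,0,0.3],[0,0,0,0,0,0,0.3]]]}}

```text
t: 26.75
position: [0.5267, -0.2293, 0.1294]
tcp_rot: [[0.163, 0.987, 0.0], [0.987, -0.163, 0.001], [0.001, 0.0, -1.0]]
force: [-0.3, 0.7, -0.6]
width: 0.447
grip_force: 61.5
```

```bash
python3 - <<'E'
from h import *
plan((524.6,-229.1,130,80.5),(524.6,-229.1,40,80.5))
E
```

```text
at [ 526.7 -229.3  129.4] yaw 80.6 w 0.447 t 26.75 tilt [0.0004 0.001 ]
-> (524.6, -229.1, 130, 80.5) turn z 0.002 shift [-0.2 -2.1 -0.6] len 2.0
-> (524.6, -229.1, 40, 80.5) turn z 0.0 shift [ 0.  0. 90.] len 90.0
```

{"api": "move_arm", "payload": {"series": [[[0,0,0,0,-2,12,0.3],[0,0,0,0,0,22,0.3],[0,0,0,0,0,20,0.3],[0,0,0,0,0,12,0.3],[0,0,0,0,0,6,0.3],[0,0,0,0,0,0,0.3],[0,0,0,0,0,0,0.3]]]}}

```text
t: 27.33
position: [0.5247, -0.2296, 0.0575]
tcp_rot: [[0.163, 0.987, 0.0], [0.987, -0.163, 0.0], [0.0, 0.0, -1.0]]
force: [0.0, 0.3, -1.1]
width: 0.442
grip_force: 61.5
```

```bash
python3 - <<'E'
from h import *
plan((524.6,-229.1,40,80.5))
p,d=bot.camera("side")
cv2.imwrite("pics/s6.png",cv2.resize(p[240:415,260:440],(617,600),interpolation=3)[:,:,::-1])
E
```

```text
at [ 524.7 -229.6   57.5] yaw 80.6 w 0.442 t 27.33 tilt [0.0004 0.0003]
-> (524.6, -229.1, 40, 80.5) turn z 0.002 shift [ 0.5 -0.1 17.5] len 18.0
```

View pics/s6.png

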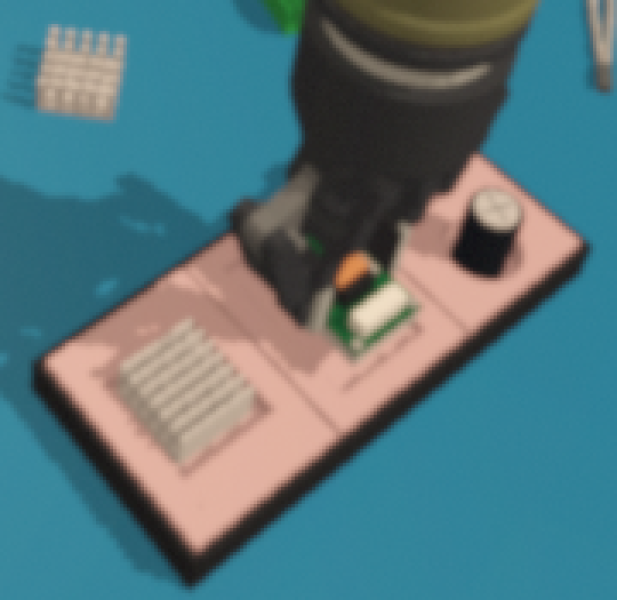

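The board hangs level over its pocket, parallel to the pocket edge at (345,390). The sink and the visible capacitor stand well. I lower it and release.

{"api": "move_arm", "payload": {"series": [[[0,0,0,0,0,6,0.3],[0,0,0,0,0,6,0.3],[0,0,0,0,0,4,0.3],[0,0,0,0,0,2,0.3],[0,0,0,0,0,1,0.3],[0,0,0,0,0,0,0.3],[0,0,0,0,0,0,0.3]]]}}

```text
t: 27.97
position: [0.5245, -0.2304, 0.0402]
tcp_rot: [[0.164, 0.986, -0.0], [0.986, -0.164, -0.001], [-0.001, -0.0, -1.0]]
force: [-4.3, 1.5, 13.0]
width: 0.447
grip_force: 63.0
```

{"api": "move_arm", "payload": {"series": [[[0,0,0,0,0,-1,0.3],[0,0,0,0,0,0,0.55],[0,0,0,0,0,0,0.6],[0,0,0,0,0,0,0.7],[0,0,0,0,0,0,0.7],[0,0,0,0,0,-10,0.7],[0,0,0,0,0,-25,0.7],[0,0,0,0,0,-35,0.7],[0,0,0,0,0,-35,0.7],[0,0,0,35,0,-10,0.7],[0,0,0,35,0,0,0.7],[0,0,0,35,0,0,0.7],[0,0,0,35,0,0,0.7],[0,0,0,35,0,0,0.7],[0,0,0,35,0,0,0.7],[0,0,0,0,0,0,0.7]]]}}

```text
t: 29.3
position: [0.5592, -0.0133, 0.1557]
tcp_rot: [[0.153, 0.988, 0.002], [0.988, -0.153, 0.005], [0.005, 0.001, -1.0]]
force: [0.2, 2.3, 0.4]
width: 0.704
grip_force: 0.0
```

```bash
python3 - <<'E'
from h import *
p,d=bot.camera("side");q,_=bot.camera("top")
cv2.imwrite("pics/s7.png",np.hstack([cv2.resize(p[260:415,260:440],None,fx=2.4,fy=3),cv2.resize(q[160:285,340:415],None,fx=3.7,fy=3.72)])[:,:,::-1])
E
```

```text
(no output)
```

View pics/s7.png

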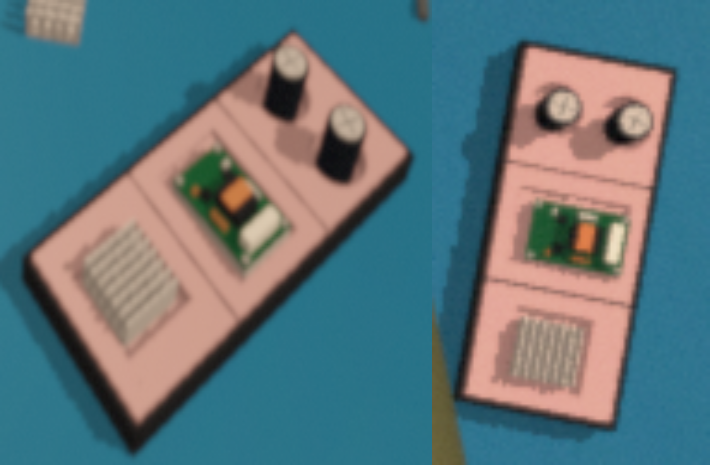

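The tray holds all four parts: sink at (548,350), board at (578,238), capacitors at (563,107) and (630,122). The board looks shifted slightly towards the near side, so I check its seating numerically.

```bash
python3 - <<'E'
from h import *
P=[];D=[]
for k in range(4):
    p,d=bot.camera("top");D.append(d)
d=np.median(D,0);C=cloud("top",d)*1000
hsv=cv2.cvtColor(p,cv2.COLOR_RGB2HSV).astype(int);H,S,V=[hsv[:,:,k] for k in range(3)]
ex=np.array([.986,-.165]);ey=np.array([.165,.986]);c0=np.array([525.3,-225.1])
def loc(W): return np.c_[(W[:,:2]-c0)@ex,(W[:,:2]-c0)@ey]
roi=np.zeros(H.shape,bool);roi[160:285,340:415]=1
g=roi&(H>50)&(H<90)&(S>80)
v,u=np.nonzero(g);L=loc(cast("top",np.c_[u,v],.031)*1000)
r=cv2.minAreaRect(L.astype(np.float32));print("board rel",r, L.min(0),L.max(0))
Q=C[g];l=loc(Q);A=np.c_[l,np.ones(len(l))]
w=np.ones(len(l),bool)
for _ in range(4):
    k=np.linalg.lstsq(A[w],Q[w,2],rcond=None)[0];w=abs(Q[:,2]-A@k)<2
print("plane slope,z",k,w.sum())
pk=roi&((H<12)|(H>172))&(S>25)&(S<130)&(V>140);l=loc(C.reshape(-1,3)).reshape(*H.shape,2)
pk&=(abs(l[:,:,1])<45)&((abs(l[:,:,1])>40)|(abs(l[:,:,0])>28))
Q=C[pk];A=np.c_[loc(Q),np.ones(len(Q))];print("foam plane",np.linalg.lstsq(A,Q[:,2],rcond=None)[0])
sil=roi&(S<75)&(V>110)
for nm,zz,cc in(("cap+",57,(80,24)),("cap-",57,(80,-24)),("sink",40,(-80,0))):
    v,u=np.nonzero(sil);L=loc(cast("top",np.c_[u,v],zz/1000)*1000);m=np.hypot(*(L-cc).T)<26;print(nm,m.sum(),L[m].mean(0)-cc,np.median(C[sil][m,2]))
E
```

```text
board rel ((-16.13177490234375, 0.5995025634765625), (62.718345642089844, 186.7262420654297), 73.25833129882812) [-96.5043052 -31.3035   ] [76.79649473 57.52336447]
plane slope,z [ 8.51546606e-03 -9.15658529e-02  3.31032368e+01] 155
foam plane [ 9.22985080e-04 -7.12088898e-03  2.51377365e+01]
cap+ 65 [-1.45035359 -1.32581235] 57.45990629218025
cap- 68 [-1.66941766 -1.96561837] 57.620794789863034
sink 282 [-1.02474872  2.27730257] 30.914565250863014
```

```bash
python3 - <<'E'
from h import *
ex=np.array([.986,-.165]);ey=np.array([.165,.986]);c0=np.array([525.3,-225.1])
loc=lambda W:np.c_[(W[:,:2]-c0)@ex,(W[:,:2]-c0)@ey]
for n in("top","side"):
    d=[];
    for k in range(6): p,q=bot.camera(n);d.append(q)
    d=np.median(d,0);C=cloud(n,d)*1000
    hsv=cv2.cvtColor(p,cv2.COLOR_RGB2HSV).astype(int);H,S,V=[hsv[:,:,k] for k in range(3)]
    g=(H>50)&(H<90)&(S>80)&(V>40)&(abs((C[:,:,:2]-c0)@ex)<30)&(abs((C[:,:,:2]-c0)@ey)<42)
    v,u=np.nonzero(g);L=loc(cast(n,np.c_[u,v],.031)*1000);r=cv2.minAreaRect(L.astype(np.float32))
    print(n,"rect",np.round(r[0],1),np.round(r[1],1),round(r[2],1),"ext",L.min(0).round(1),L.max(0).round(1))
    Q=C[g];l=loc(Q)
    for a in range(-32,33,8):
        m=(l[:,1]>=a)&(l[:,1]<a+8)
        if m.sum()>2: print(a+4,m.sum(),np.percentile(Q[m,2],[10,30,50]).round(1))
    for a in range(-20,20,8):
        m=(l[:,0]>=a)&(l[:,0]<a+8)
        if m.sum()>2: print("  x",a+4,m.sum(),np.percentile(Q[m,2],[10,30,50]).round(1))
    if n=="top": cv2.imwrite("pics/s8.png",cv2.resize(p[200:245,350:400],(600,540),interpolation=3)[:,:,::-1])
E
```

```text
top rect [-2.8 -1.4] [36.5 54.7] 0.6 ext [-21.  -28.9] [15.7 25.9]
-28 6 [34.3 34.7 35.2]
-20 30 [33.6 34.1 34.3]
-4 7 [31.4 32.4 32.9]
4 41 [31.2 31.9 32.6]
12 31 [31.1 31.5 31.9]
20 44 [30.1 30.9 31.4]
28 9 [30.2 30.5 30.7]
  x -16 35 [31.  31.8 33. ]
  x -8 36 [30.8 31.5 31.8]
  x 0 36 [30.7 31.3 32.3]
  x 8 35 [30.2 31.6 32.8]
  x 16 18 [31.4 32.  32.8]
side rect [ 0.9 -2.9] [37.9 59.7] 1.0 ext [-18.5 -32.8] [20.  26.9]
-28 10 [35.4 35.5 35.5]
-20 35 [34.3 34.4 34.9]
-12 18 [34.  34.2 34.4]
-4 4 [33.5 33.6 34. ]
4 37 [32.5 32.9 33.2]
12 61 [32.  32.3 32.5]
20 88 [31.2 31.6 31.8]
28 23 [30.9 31.1 31.2]
  x -16 93 [31.8 32.6 33.8]
  x -8 61 [31.2 32.  32.6]
  x 0 58 [31.3 31.8 32.1]
  x 8 52 [31.1 31.6 32.1]
  x 16 25 [31.5 31.7 32.5]
```

View pics/s8.png

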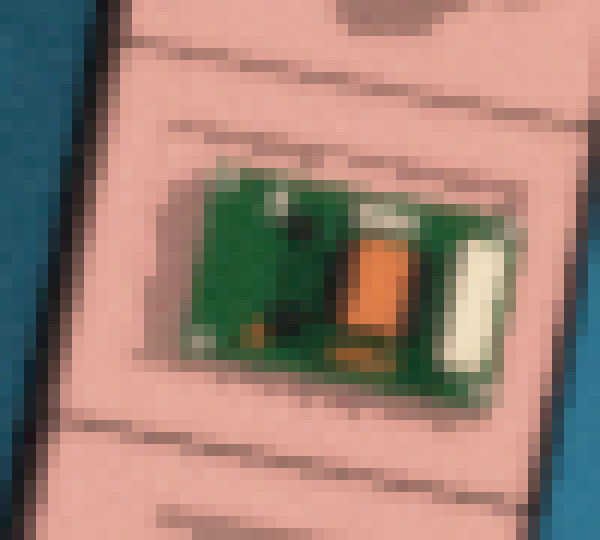

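The board is tilted. Its -y end (right, white connector) sits about 5 mm high on the rim at (520,230), and there is a gap of about 8 mm on the left. I'll regrip it, lift slightly, shift +5 mm in y and release.

```bash
python3 - <<'E'
from h import *
plan((524.5,-230,140,80.5),(524.5,-230,42,80.5))
E
```

```text
at [558.6 -23.2 154.3] yaw 80.5 w 0.697 t 30.2 tilt [-0.0001 -0.0001]
-> (524.5, -230, 140, 80.5) turn z 0.001 shift [-209.6    0.5   14.3] len 210.0
-> (524.5, -230, 42, 80.5) turn z 0.0 shift [ 0.  0. 98.] len 98.0
```

{"api": "move_arm", "payload": {"series": [[[0,0,0,-15,0,0,0.7],[0,0,0,-30,0,0,0.7],[0,0,0,-35,0,0,0.7],[0,0,0,-35,0,0,0.7],[0,0,0,-35,0,0,0.7],[0,0,0,-30,0,0,0.7],[0,0,0,-20,0,5,0.7],[0,0,0,-10,0,15,0.7],[0,0,0,0,0,20,0.7],[0,0,0,0,0,20,0.7],[0,0,0,0,0,20,0.7],[0,0,0,0,0,10,0.7],[0,0,0,0,0,5,0.7],[0,0,0,0,0,0,0.7],[0,0,0,0,0,0,0.7],[0,0,0,0,0,0,0.7]]]}}

```text
t: 31.53
position: [0.5251, -0.2305, 0.0606]
tcp_rot: [[0.164, 0.986, 0.002], [0.986, -0.164, -0.001], [-0.001, 0.002, -1.0]]
force: [0.7, -0.1, 0.4]
width: 0.699
grip_force: 0.0
```

```bash
python3 - <<'E'
from h import *
plan((524.5,-230,42,80.5))
E
```

```text
at [ 525.1 -230.5   60.6] yaw 80.6 w 0.699 t 31.53 tilt [ 0.0019 -0.0011]
-> (524.5, -230, 42, 80.5) turn z 0.001 shift [ 0.4 -0.7 18.6] len 19.0
```

{"api": "move_arm", "payload": {"series": [[[0,0,0,0,0,8,0.7],[0,0,0,0,0,6,0.7],[0,0,0,0,0,4,0.7],[0,0,0,0,0,0,0.7],[0,0,0,0,0,0,0.3],[0,0,0,0,0,0,0.3],[0,0,0,0,0,0,0.3],[0,0,0,0,0,0,0.3],[0,0,0,0,0,0,0.3],[0,0,0,0,0,0,0.3]]]}}

```text
t: 32.37
position: [0.5245, -0.2304, 0.0417]
tcp_rot: [[0.164, 0.986, 0.001], [0.986, -0.164, -0.0], [-0.0, 0.001, -1.0]]
force: [0.2, 0.2, 2.0]
width: 0.44
grip_force: 60.4
```

{"api": "move_arm", "payload": {"series": [[[0,0,0,0,0,-2,0.3],[0,0,0,0,0,-2,0.3],[0,0,0,2,0,0,0.3],[0,0,0,3,0,0,0.3],[0,0,0,0,0,0,0.3],[0,0,0,0,0,0,0.3]]]}}

```text
t: 32.87
position: [0.5249, -0.2249, 0.0451]
tcp_rot: [[0.164, 0.987, -0.0], [0.987, -0.164, 0.0], [0.0, -0.0, -1.0]]
force: [0.1, -1.1, -1.5]
width: 0.441
grip_force: 60.2
```

{"api": "move_arm", "payload": {"series": [[[0,0,0,0,0,2,0.3],[0,0,0,0,0,0,0.3],[0,0,0,0,0,0,0.7],[0,0,0,0,0,0,0.7],[0,0,0,0,0,0,0.7],[0,0,0,0,0,0,0.7],[0,0,0,0,0,-10,0.7],[0,0,0,0,0,-25,0.7],[0,0,0,0,0,-35,0.7],[0,0,0,0,0,-35,0.7],[0,0,0,25,0,-10,0.7],[0,0,0,35,0,0,0.7],[0,0,0,35,0,0,0.7],[0,0,0,35,0,0,0.7],[0,0,0,35,0,0,0.7],[0,0,0,35,0,0,0.7],[0,0,0,20,0,0,0.7],[0,0,0,0,0,0,0.7],[0,0,0,0,0,0,0.7],[0,0,0,0,0,0,0.7]]]}}

```text
t: 34.53
position: [0.5611, -0.0094, 0.1587]
tcp_rot: [[0.165, 0.986, 0.0], [0.986, -0.165, -0.001], [-0.001, 0.0, -1.0]]
force: [-1.1, -0.2, -0.5]
width: 0.701
grip_force: 0.0
```

```bash
python3 - <<'E'
from h import *
ex=np.array([.986,-.165]);ey=np.array([.165,.986]);c0=np.array([525.3,-225.1])
loc=lambda W:np.c_[(W[:,:2]-c0)@ex,(W[:,:2]-c0)@ey]
ims=[]
for n in("top","side"):
    d=[]
    for k in range(4): p,q=bot.camera(n);d.append(q)
    d=np.median(d,0);C=cloud(n,d)*1000
    hsv=cv2.cvtColor(p,cv2.COLOR_RGB2HSV).astype(int);H,S,V=[hsv[:,:,k] for k in range(3)]
    g=(H>50)&(H<90)&(S>80)&(V>40)&(abs((C[:,:,:2]-c0)@ex)<30)&(abs((C[:,:,:2]-c0)@ey)<42)
    v,u=np.nonzero(g);L=loc(cast(n,np.c_[u,v],.031)*1000)
    print(n,"ext",L.min(0).round(1),L.max(0).round(1))
    Q=C[g];l=loc(Q)
    for a in range(-32,33,8):
        m=(l[:,1]>=a)&(l[:,1]<a+8)
        if m.sum()>2: print(a+4,m.sum(),np.percentile(Q[m,2],[10,30,50]).round(1))
    ims.append(p)
cv2.imwrite("pics/s9.png",np.hstack([cv2.resize(ims[0][100:290,130:420],(464,300)),cv2.resize(ims[1][80:280,100:330],(336,300))])[:,:,::-1])
plan((500,0,150,80))
E
```

```text
top ext [-22.2 -24. ] [14.8 30.6]
-20 21 [30.1 30.9 31.9]
-12 13 [30.5 31.4 32.2]
4 28 [29.4 30.5 31.6]
12 36 [29.7 30.3 30.8]
20 35 [29.2 29.9 30.5]
28 32 [29.3 30.2 30.8]
side ext [-19.8 -30.2] [18.2 31.3]
-28 19 [30.8 31.  31.1]
-20 18 [30.4 31.  31.2]
-12 48 [30.5 30.8 31.1]
-4 4 [31.3 31.3 31.4]
4 23 [30.4 31.1 31.3]
12 64 [30.5 30.8 31.2]
20 68 [30.5 30.7 31.1]
28 76 [30.3 30.7 31. ]
at [561.1  -9.  158.3] yaw 80.5 w 0.702 t 34.93 tilt [-0.0001 -0.0002]
-> (500, 0, 150, 80) turn z 0.009 shift [ -1.8 -61.7   8.3] len 62.0
```

View pics/s9.png

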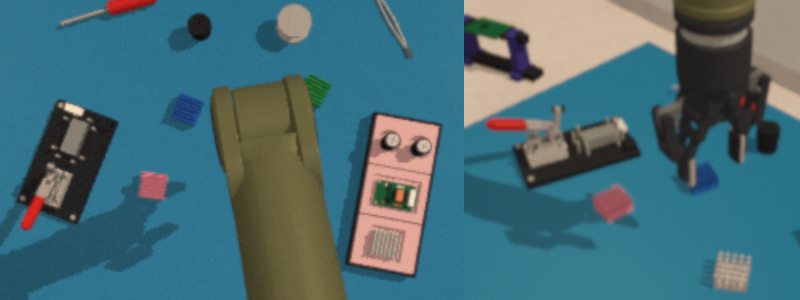

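The board now lies flat: its top is at 31 mm along its whole length and within about 2 mm of centre. The clamp is open (handle at (32,212)), the capacitor tops are at 57 mm, and the sink is seated. I'm handing in.

```bash
python3 -c "
from rig import bot
print(bot.finish_job())"
```

```text
the job is handed in; nothing more can be done
None
```

The job is handed in, with no verdict returned: the clamp is open, the board, straight-finned sink and both slim capacitors are seated in their pockets (the board after one re-seat), and the arm never touched the look-alikes.

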